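# Press a label holder home behind the lip of a stock shelf

### The job

One of the three stock bins on the low steel shelf has no label holder in front of it. Take the spare holder out of the slotted wooden block and push its tongue down behind the shelf lip, centred in front of that bin and with its card facing out like the other two, until its shoulders sit fully home on the lip; the springy sticky strip under the tongue needs time to take and lifts the holder again if you let go, so finish while still holding it pressed home. Push by feel, without ramming the shelf, and leave the bins, the block and the other things on the bench where they are.

Things in the scene. Friction and masses are not known exactly. Their poses are not given: they have to be found in the camera images.
- holder: Spare label holder, loose, 60-100 g: upright hardwood head 14 mm thick (own x), 70 wide (y), 52 tall (z), paper card on its +x face (card rails stand 2 mm proud); below the head an aluminium tongue 6 mm thick, 60 wide, 15 long, then a rubber strip. Origin: centre of the head's underside (the shoulders). Grip the head across its 14 mm from above; 40 N or more keeps it from slipping.
- holder_foot (a point): Middle of the lower edge of the rubber strip under the tongue, 23 mm below the holder's origin when not squeezed (this point does not move with the squeeze). The strip is 4.5 mm thick, 58 wide, 8 tall, edges rounded, and springy along z: it starts to yield at 3 N, takes 7.5 N to squeeze by 3 mm, travel 5 mm.
- holder_card (a point): Middle of the holder's card: 7.5 mm to +x and 25 mm above the holder's origin.
- block: Dark hardwood block 90 (x) x 105 (y) x 40 mm, loose, 0.6 kg, with two upright slots 8.5 mm wide and 26 mm deep along its y, at x = -22 and +22 mm. The spare holder stands in the +x slot, its shoulders on the block's top, card to +x. Origin: centre of the underside.
- shelf: Grey folded steel shelf, fixed, 190 mm deep (x), 420 wide (y), deck 60 above the bench; its front looks along its own +x, away from the robot. Along the front edge a label channel, open at the top: front lip and inner rail, each 3 mm thick and 20 tall above the deck, 8.5 mm gap between, the deck as floor. Back edge 30 mm tall at x = -181. Origin: on the bench, under the middle of the gap.
- lip (a point): Middle of the channel's gap (x and y of the shelf's origin) at the height of the lip's top, 80 mm above the bench. A holder is home when its origin is at this height: the strip is then squeezed 3 mm and the shoulders rest on lip and rail.
- bin_knobs: Plywood bin with turned knobs, 100 (x) x 105 (y) x 50 mm (knobs reach 57 mm), loose on the deck, 0.5 kg, square to the shelf. This is the bin that has no label holder in front of it; the holder belongs at the same y as this bin in the shelf's frame. Origin: centre of the underside, 105 mm behind the middle of the channel.
- bin_blanks: Plywood bin with square pen blanks, same size, has its holder already.
- bin_dowels: Plywood bin with round dowels, same size, has its holder already.
- fitted_a: A label holder already stuck home in the channel in front of bin_blanks, fixed; same shape and origin as the spare one, card to the shelf's +x.
- fitted_b: The same in front of bin_dowels.
- wax_tin: Round steel tin 72 mm across, 55 mm tall, loose bystander. Origin: centre of the underside.
- bowl: Turned wooden bowl 120 mm across, 45 mm tall, loose bystander. Origin: centre of the underside.
- mallet: Turned wooden mallet lying on the bench along its own y, head 48 mm across from y = -50 to 50 mm, handle on to y = 200 mm, loose bystander. Origin: under the middle of the head.

How it is judged:
By the outcome, as a careful person would: the job done as asked, in the order asked, and still so for the second after the job is handed in, while the arm keeps its last pose, push and grip.
It also fails if it takes over 42 s, if anything falls off the work surface, if the arm or the gripper's body presses on something with over 40 N, if the wrist force passes 120 N, or if a joint passes its speed limit or range.

### The arm

A 7-joint arm with a two-finger parallel gripper is mounted at the origin on the work surface. World frame = base frame: x ahead of the robot, y to its left, z up, the work surface at z = 0. Lengths are in m, angles in rad, forces in N, time in s.
With the tool pointing down it reaches from about 0.35 to 0.775 m from the base axis. Payload 3.1 kg.
Tool frame: the origin (TCP) lies midway between the tips of the shut fingers; the grasp point (between the pads) lies 19 mm behind it; z points along the fingers, y is the line along which they close (so a half turn about z gives the same grasp; the last joint's range is limited). The gripper opens to 85 mm and grips with 20 to 120 N. Pads are 22 mm wide; open, the fingers measure 114 mm over their backs; the gripper's body (76 mm by 85 mm) begins 54 mm behind the grasp point. The pads swing forward as they close: fully open they stand 13 mm farther back than shut.
Start: joints at [-1.274, 0.311, 0.014, 1.512, -0.004, 1.319, -0.027], TCP at [0.183, 0.519, 0.231] pointing down, gripper open.
Joint ranges: [-2.7, 2.7], [-0.3, 1.91], [-1.27, 1.3], [0.12, 2.57], [-1.44, 4.58], [0.2, 2.03], [-3.05, 3.05]. Speed limits (rad/s): [2.79, 2.79, 3.14, 3.14, 3.14, 3.14, 3.14].

### API

Orientations are given as a rotation vector (axis times angle).
In Python, from station import arm gives the robot as it stands.
- The arm moves only by the tool step_arm, never from a script. Its argument "moves" is a list of rows, each an object of numbers: "x", "y", "z": the shift along the tool's x, y, z in m; "ax", "ay", "az": the turn, a rotation vector about the tool's x, y, z in degrees; "fingers": the opening, from 0 (shut) to 1 (fully open). In form: [{"x": .., "y": .., "z": .., "ax": .., "ay": .., "az": .., "fingers": ..}, ...]. A call has 1 to 5 rows; each row is the pose to reach, as a shift and turn from the pose commanded when the call began, along the tool's axes at that moment; what a row does not reach only later rows make up. A row lasts 1/10 s, in which the tool goes at most 50 mm and 8.59 degrees, less where a joint would pass 70% of its speed; a pose out of reach is approached as far as the arm can. A call with a gripper value outside its range is refused whole. The fingers move at their own pace and stop on an object; the grip force is fixed at half the most. Time passes only in rows, so rows that repeat a pose let the fingers close. It gives the time, the measured TCP pose, the force, the opening and the grip force at its end, in the units of the state.
- arm.state(): the state, without advancing time (a new reading comes with each control period).
- arm.get_image(name): name is "side" or "top" or "wrist"; returns the picture (480x640x3 uint8, red, green, blue); there is no depth.
- arm.camera_params(name): a dict with "fov_y" (degrees; the focal length in pixels is half the picture's height over the tangent of half this angle, whatever the lens; pixels are square), "cx", "cy" (the principal point, pixels), "D" ([k1, k2, p1, p2, k3] as OpenCV has them; the pictures are not rectified), "xyz" and "orientation" of the camera in the world. Camera axes: x right, y down, z forward; pixel columns grow to the right and rows downward; lengths in m; the calibration is good to about 2 mm. A picture is of the moment at which its call begins: read the wrist's pose just before it. camera_params takes no time and is no camera call; for the wrist camera it gives the pose at the moment of the call.
- arm.job_done(): hands the job in; it is judged then, once.
The state is a dict: "time_s": time; "joint_pos": joint angles; "qvel": joint speeds; "effort": joint torques, N m; "position": TCP position; "ee_rot": TCP orientation; "force": force on the tool from outside, world axes, zero at the start; "moment": the same for the moment, N m; "finger_gap": finger opening in m; "finger_force": force on a finger pad.
Only numpy, scipy, OpenCV 4.12 (cv2) and the standard library are available. Lean on these libraries where they do the work, as an engineer would, in place of code of your own. Each camera call takes 0.05 s, during which the arm holds its last target. There are 200 camera calls.

## Working session

There is one attempt and no reset: what is moved stays moved. The work goes in short steps, Python scripts to look and compute and a tool call to move; the robot and the scene stay as the last step left them, time stands still between calls to the robot, and variables do not carry over. Pictures are saved under pics/ and viewed, at most 10 in all, crops included, and the job is handed in when it is done.

Besides the shell and the picture viewer there is one more tool, called after "Request:" as a command line: name --argument value ..., lists and objects as JSON in quotes. step_arm: Moves the arm, as the interface text tells. Its arguments: {"type":"object","properties":{"moves":{"type":"array","items":{"type":"object","properties":{"x":{"type":"number"},"y":{"type":"number"},"z":{"type":"number"},"ax":{"type":"number"},"ay":{"type":"number"},"az":{"type":"number"},"fingers":{"type":"number"}}}}},"required":["moves"]}

```bash
mkdir -p pics; ls; python3 - <<'E'
from station import arm
import cv2
for n in ("top","side"):
    im=arm.get_image(n); cv2.imwrite(f"pics/{n}0.png",im[:,:,::-1]); p=arm.camera_params(n); print(n,p)
s=arm.state(); print(s["time_s"],s["position"],s["ee_rot"],s["force"],s["finger_gap"])
E
```

```text
pics
top {'fov_y': 52.26443290400715, 'cx': 317.96652116988884, 'cy': 241.58204349100237, 'D': array([-0.03170877,  0.        ,  0.        ,  0.        ,  0.        ]), 'xyz': array([ 0.47980672, -0.04913077,  0.95209048]), 'orientation': array([-2.17347975,  2.13225336, -0.18819318])}
side {'fov_y': 52.063020551933164, 'cx': 320.87049764062846, 'cy': 240.1038426453132, 'D': array([-0.08121976,  0.        ,  0.        ,  0.        ,  0.        ]), 'xyz': array([ 0.16077457, -0.59896324,  0.82501682]), 'orientation': array([-2.29500076,  0.77444075, -0.32232163])}
0.1 [0.18253348 0.51812991 0.23032201] [-0.52940103 -3.09636045  0.00332001] [ 0.33643916 -0.0952215   0.196615  ] 0.08517076361689391
```

View pics/top0.png

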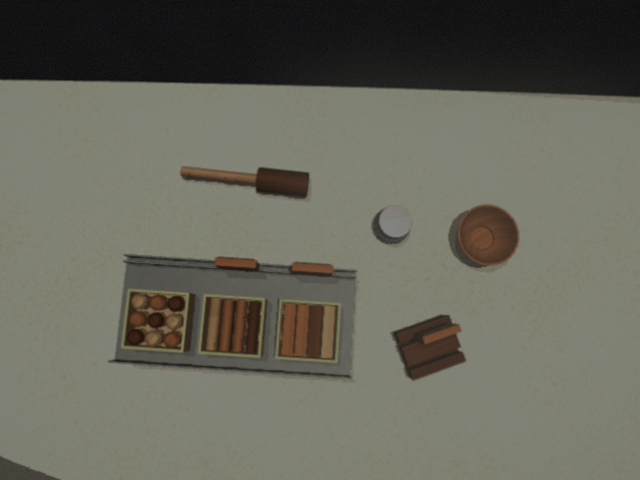

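View pics/side0.png

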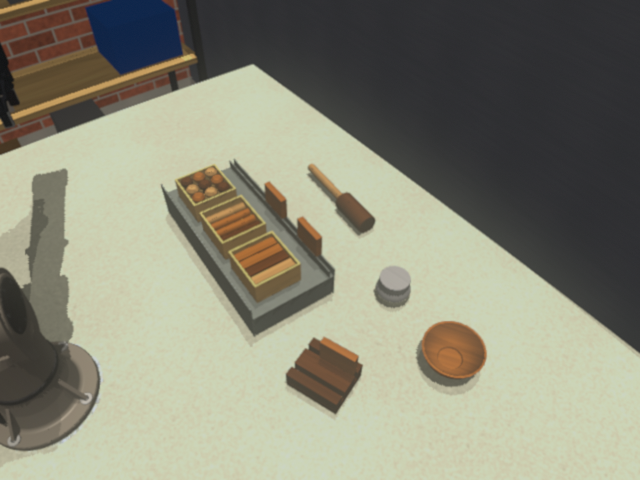

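The top view shows the knob bin at (157,320), with no holder in front of it. The fitted holders are at (236,264) and (312,268), and the spare stands in the block at (441,335). The shelf front points up in the picture (+x). Next I'll take rough positions.

```bash
cat > h.py <<'E'
import numpy as np, cv2
from scipy.spatial.transform import Rotation as R
def cast(p,uv,z):
    f=240/np.tan(np.radians(p["fov_y"]/2)); K=np.array([[f,0,p["cx"]],[0,f,p["cy"]],[0,0,1]])
    n=cv2.undistortPoints(np.array(uv,float).reshape(-1,1,2),K,np.array(p["D"])).reshape(-1,2)
    d=R.from_rotvec(p["orientation"]).apply(np.c_[n,np.ones(len(n))]); o=np.array(p["xyz"])
    return o+d*((z-o[2])/d[:,2])[:,None]
def proj(p,X):
    f=240/np.tan(np.radians(p["fov_y"]/2)); K=np.array([[f,0,p["cx"]],[0,f,p["cy"]],[0,0,1]])
    r=R.from_rotvec(p["orientation"]).inv(); X=np.atleast_2d(X)
    return cv2.projectPoints(r.apply(X-p["xyz"]),np.zeros(3),np.zeros(3),K,np.array(p["D"]))[0].reshape(-1,2)
def show(a): print(np.round(a,4).tolist())
E
python3 - <<'E'
from station import arm
from h import *
p=arm.camera_params("top")
im=cv2.imread("pics/top0.png")
c1=cv2.resize(im[305:385,385:475],None,fx=6,fy=6,interpolation=cv2.INTER_CUBIC)
c2=cv2.resize(im[245:375,105:365],None,fx=3,fy=3,interpolation=cv2.INTER_CUBIC)
cv2.imwrite("pics/c1.png",c1); cv2.imwrite("pics/c2.png",c2)
show(cast(p,[(441,335)],.092)); show(cast(p,[(236,264),(312,268)],.132)); show(cast(p,[(157,320),(233,325),(308,330)],.11))
show(cast(p,[(126,259),(355,274)],.08)); show(cast(p,[(112,362),(350,375)],.09))
s=arm.state();r=R.from_rotvec(s["ee_rot"]).as_matrix();show(r)
w=arm.camera_params("wrist");show(w["xyz"]);show(R.from_rotvec(w["orientation"]).as_matrix());print(w["fov_y"])
E
```

```text
[[0.4511, -0.2852, 0.092]]
[[0.5644, 0.0702, 0.132], [0.5602, -0.0575, 0.132]]
[[0.4686, 0.2031, 0.11], [0.4628, 0.0742, 0.11], [0.4567, -0.053, 0.11]]
[[0.5746, 0.2744, 0.08], [0.556, -0.1352, 0.08]]
[[0.3956, 0.2818, 0.09], [0.381, -0.1268, 0.09]]
[[-0.9432, 0.3322, -0.0007], [0.3322, 0.9432, -0.002], [-0.0001, -0.0021, -1.0]]
[0.1052, 0.5465, 0.373]
[[0.3332, 0.8943, 0.2987], [0.9429, -0.3153, -0.1078], [-0.0022, 0.3175, -0.9483]]
69.93994483199953
```

View pics/c1.png

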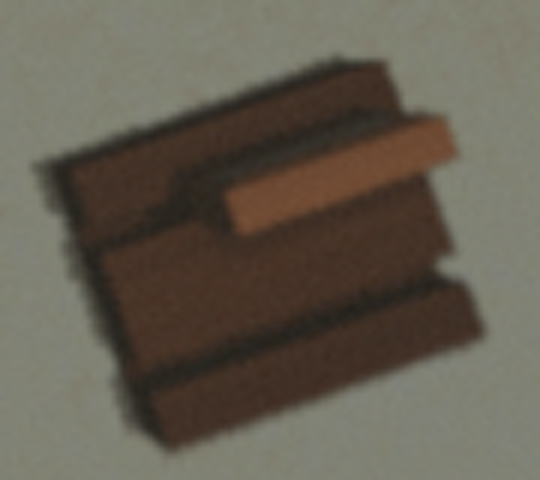

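View pics/c2.png

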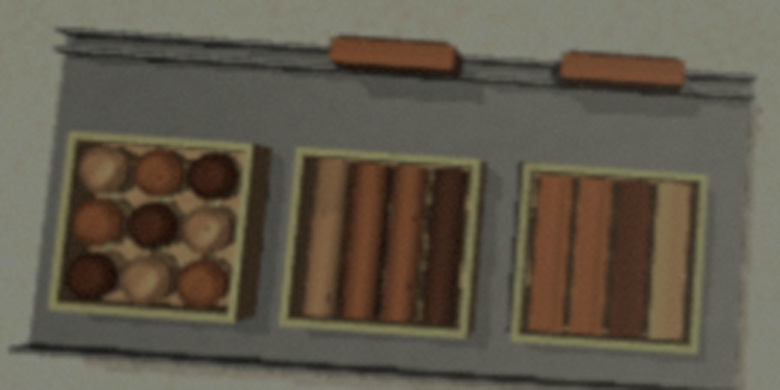

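```bash
python3 - <<'E'
from station import arm
from h import *
p=arm.camera_params("top")
a=np.array
h=cast(p,a([(228,190),(445,115),(460,157),(238,235)])/6+[385,305]-.4,.092); show(h); show(h.mean(0))
d=h[1]+h[2]-h[0]-h[3]; print("len",np.linalg.norm(d)/2,"holder x yaw deg",np.degrees(np.arctan2(d[1],d[0]))+90)
b=cast(p,a([(65,165),(383,62),(485,335),(165,450)])/6+[385,305]-.4,.04);show(b);show(b.mean(0)); d=b[1]+b[2]-b[0]-b[3];print(np.linalg.norm(d)/2,np.degrees(np.arctan2(d[1],d[0]))+90)
f=cast(p,a([(332,45),(457,52),(560,62),(684,70)])/3+[105,245]-.3,.132);show(f)
g=cast(p,a([(70,132),(253,146),(235,321),(50,307)])/3+[105,245]-.3,.11);show(g);show(g.mean(0))
s=arm.state()
r=R.from_rotvec(s["ee_rot"])
show(r.inv().apply(h.mean(0)-s["position"]))
E
```

```text
[[0.4485, -0.2528, 0.092], [0.471, -0.317, 0.092], [0.4589, -0.3211, 0.092], [0.4357, -0.2555, 0.092]]
[0.4535, -0.2866, 0.092]
len 0.06879648587151158 holder x yaw deg 19.361909798025835
[[0.4535, -0.2147, 0.04], [0.4864, -0.3141, 0.04], [0.4038, -0.3441, 0.04], [0.3685, -0.2449, 0.04]]
[0.4281, -0.2794, 0.04]
0.10503236825308011 18.96609623934991
[[0.5709, 0.1051, 0.132], [0.5684, 0.0351, 0.132], [0.5639, -0.0228, 0.132], [0.5608, -0.0924, 0.132]]
[[0.5204, 0.256, 0.11], [0.5146, 0.1514, 0.11], [0.4169, 0.1561, 0.11], [0.4224, 0.2602, 0.11]]
[0.4686, 0.2059, 0.11]
[-0.523, -0.6687, 0.1398]
```

Request:
step_arm --moves '[{"x":-0.362,"y":-0.315,"z":0.0,"az":51.4,"fingers":1},{"x":-0.362,"y":-0.315,"z":0.0,"az":51.4,"fingers":1},{"x":-0.362,"y":-0.315,"z":0.0,"az":51.4,"fingers":1},{"x":-0.362,"y":-0.315,"z":0.0,"az":51.4,"fingers":1},{"x":-0.362,"y":-0.315,"z":0.0,"az":51.4,"fingers":1}]'

```text
invalid input
```

Request:
step_arm --moves '[{"x":-0.036,"y":-0.032,"z":0.0,"ax":0,"ay":0,"az":8,"fingers":1},{"x":-0.072,"y":-0.063,"z":0.0,"ax":0,"ay":0,"az":16,"fingers":1},{"x":-0.108,"y":-0.094,"z":0.0,"ax":0,"ay":0,"az":24,"fingers":1},{"x":-0.144,"y":-0.126,"z":0.0,"ax":0,"ay":0,"az":32,"fingers":1},{"x":-0.18,"y":-0.158,"z":0.0,"ax":0,"ay":0,"az":40,"fingers":1}]'

```text
time_s: 0.6
position: [0.3005, 0.3079, 0.2309]
ee_rot: [-1.564, -2.724, 0.001]
force: [1.5, 0.4, 0.4]
finger_gap: 0.0857
finger_force: 0.0
```

Request:
step_arm --moves '[{"x":-0.048,"y":-0.008,"z":0.0,"ax":0,"ay":0,"az":4,"fingers":1},{"x":-0.096,"y":-0.016,"z":0.0,"ax":0,"ay":0,"az":8,"fingers":1},{"x":-0.144,"y":-0.024,"z":0.0,"ax":0,"ay":0,"az":11.4,"fingers":1},{"x":-0.192,"y":-0.032,"z":0.0,"ax":0,"ay":0,"az":11.4,"fingers":1},{"x":-0.24,"y":-0.04,"z":0.0,"ax":0,"ay":0,"az":11.4,"fingers":1}]'

```text
time_s: 1.1
position: [0.3877, 0.081, 0.2311]
ee_rot: [-1.819, -2.561, -0.001]
force: [1.6, -0.0, 0.5]
finger_gap: 0.0853
finger_force: 0.0
```

Request:
step_arm --moves '[{"x":-0.048,"y":-0.008,"z":0.0,"ax":0,"ay":0,"az":0,"fingers":1},{"x":-0.096,"y":-0.016,"z":0.0,"ax":0,"ay":0,"az":0,"fingers":1},{"x":-0.144,"y":-0.024,"z":0.0,"ax":0,"ay":0,"az":0,"fingers":1},{"x":-0.192,"y":-0.032,"z":0.0,"ax":0,"ay":0,"az":0,"fingers":1},{"x":-0.24,"y":-0.04,"z":0.0,"ax":0,"ay":0,"az":0,"fingers":1}]'

```text
time_s: 1.6
position: [0.4286, -0.1584, 0.2313]
ee_rot: [-1.819, -2.561, -0.002]
force: [1.2, -0.3, -0.4]
finger_gap: 0.0855
finger_force: 0.0
```

Request:
step_arm --moves '[{"x":-0.045,"y":-0.006,"z":0.01,"ax":0,"ay":0,"az":0,"fingers":1},{"x":-0.09,"y":-0.012,"z":0.02,"ax":0,"ay":0,"az":0,"fingers":1},{"x":-0.129,"y":-0.019,"z":0.03,"ax":0,"ay":0,"az":0,"fingers":1},{"x":-0.129,"y":-0.019,"z":0.03,"ax":0,"ay":0,"az":0,"fingers":1}]'

```text
time_s: 2.0
position: [0.4502, -0.2915, 0.1994]
ee_rot: [-1.832, -2.55, 0.011]
force: [-1.2, -0.6, -0.4]
finger_gap: 0.0854
finger_force: 0.0
```

```bash
python3 - <<'E'
from station import arm
from h import *
import json
s=arm.state();p=arm.camera_params("wrist");im=arm.get_image("wrist");cv2.imwrite("pics/w1.png",im[:,:,::-1])
json.dump({k:np.array(v).tolist() for k,v in p.items()},open("w1.json","w"))
print(s["time_s"],s["position"],s["ee_rot"]); show(R.from_rotvec(s["ee_rot"]).as_matrix())
E
```

```text
2.0 [ 0.45018415 -0.29154904  0.19936601] [-1.83244905 -2.55006358  0.01127671]
[[-0.3189, 0.9478, -0.0053], [0.9478, 0.3189, -0.005], [-0.0031, -0.0066, -1.0]]
```

View pics/w1.png

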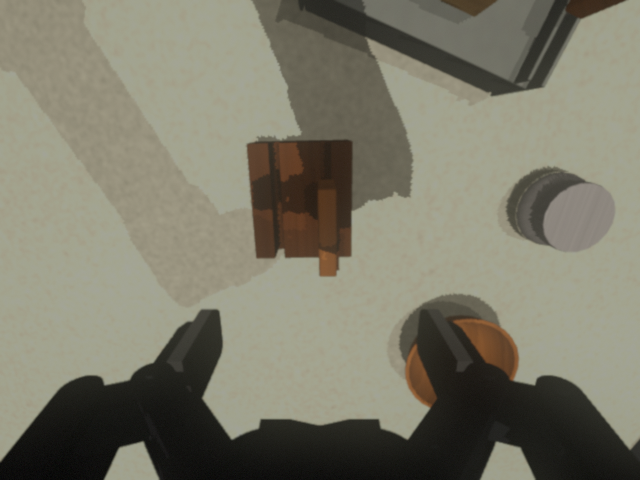

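The wrist view shows the block at (300,200). The spare's head top runs from about (318,181) to (337,276), and the bowl and tin stay clear of the fingers. I'll measure the head edges from pixel profiles.

```bash
python3 - <<'E'
from h import *
import json
p=json.load(open("w1.json")); im=cv2.imread("pics/w1.png").astype(int)
for r in (195,215,235,255,268): print(r,[tuple(x) for x in im[r,310:346,1:].tolist()][::1])
print([tuple(x) for x in im[172:190,326,1:].tolist()],[tuple(x) for x in im[268:284,326,1:].tolist()])
show(cast(p,[(318,181),(336,181),(338,276),(319,276)],.092)); show(cast(p,[(248,143),(352,140),(352,257),(256,258)],.04))
E
```

```text
195 [(31, 42), (32, 43), (33, 44), (31, 42), (32, 44), (31, 43), (34, 47), (40, 59), (48, 75), (53, 83), (55, 84), (54, 84), (54, 84), (55, 85), (55, 84), (53, 83), (55, 83), (54, 83), (54, 82), (55, 84), (55, 83), (56, 84), (54, 83), (54, 82), (54, 81), (50, 76), (44, 64), (39, 56), (39, 54), (39, 53), (39, 53), (38, 53), (39, 52), (40, 53), (38, 52), (41, 54)]
215 [(40, 59), (37, 54), (36, 48), (33, 45), (34, 45), (34, 44), (34, 46), (40, 54), (46, 67), (53, 79), (56, 85), (55, 85), (57, 86), (56, 85), (56, 86), (57, 87), (56, 85), (56, 84), (56, 84), (57, 85), (55, 84), (56, 84), (56, 83), (57, 84), (57, 83), (52, 77), (48, 68), (44, 59), (42, 56), (42, 55), (41, 54), (43, 55), (43, 55), (43, 55), (44, 57), (45, 56)]
235 [(55, 82), (54, 82), (54, 81), (53, 79), (54, 80), (53, 80), (54, 80), (52, 76), (52, 74), (56, 80), (60, 86), (59, 88), (60, 88), (60, 89), (62, 90), (61, 89), (59, 87), (60, 87), (60, 86), (59, 85), (59, 85), (59, 85), (60, 86), (60, 85), (59, 85), (57, 81), (53, 73), (50, 64), (48, 60), (51, 65), (54, 75), (56, 77), (55, 77), (57, 79), (58, 83), (61, 87)]
255 [
[... 663 characters left out ...]
4), (81, 116), (74, 103), (74, 96), (95, 108), (133, 138), (156, 157), (162, 162), (163, 163), (163, 162), (163, 162), (164, 162)]
[(32, 43), (29, 40), (30, 40), (32, 41), (33, 43), (29, 40), (33, 44), (35, 51), (40, 57), (39, 60), (41, 59), (39, 57), (40, 57), (40, 57), (38, 56), (40, 57), (42, 61), (45, 69)] [(87, 130), (88, 130), (89, 131), (89, 130), (89, 130), (89, 130), (90, 130), (98, 132), (126, 141), (155, 156), (164, 163), (162, 162), (163, 162), (162, 162), (162, 162), (160, 162)]
[[0.4337, -0.2482, 0.092], [0.4461, -0.244, 0.092], [0.4725, -0.3143, 0.092], [0.4583, -0.3191, 0.092]]
[[0.3692, -0.244, 0.04], [0.4519, -0.2137, 0.04], [0.4885, -0.3128, 0.04], [0.4031, -0.3428, 0.04]]
```

```bash
python3 - <<'E'
from h import *
import json
p=json.load(open("w1.json"))
h=cast(p,[(317.8,188.5),(335.9,188.5),(336.4,276),(319,276)],.092);show(h);c=h.mean(0);show(c)
d=h[0]+h[1]-h[2]-h[3];print(np.linalg.norm(d)/2,np.degrees(np.arctan2(d[1],d[0]))-90,np.linalg.norm(h[0]-h[1]))
b=cast(p,[(248,143),(352,140),(352,257),(256,258)],.04);d=b[0]+b[1]-b[2]-b[3];print(np.degrees(np.arctan2(d[1],d[0]))-90)
from station import arm
s=arm.state();r=R.from_rotvec(s["ee_rot"]);show(s["position"]);show(s["ee_rot"])
y=r.as_matrix()[:,1];print(np.degrees(np.arctan2(y[1],y[0])))
show(r.inv().apply(c*[1,1,0]+[0,0,.049]-s["position"]))
E
```

```text
[[0.4353, -0.2534, 0.092], [0.4478, -0.2492, 0.092], [0.4713, -0.3147, 0.092], [0.4583, -0.3191, 0.092]]
[0.4532, -0.2841, 0.092]
0.06960445966503799 19.49953869957713 0.013200273211347497
19.602471070046775
[0.4512, -0.2881, 0.1999]
[-1.8274, -2.5524, 0.0056]
18.799999823344614
[0.0032, 0.0039, 0.1508]
```

Request:
step_arm --moves '[{"x":0.001,"y":0.001,"z":0.025,"ax":0,"ay":0,"az":-0.3,"fingers":1},{"x":0.002,"y":0.002,"z":0.05,"ax":0,"ay":0,"az":-0.3,"fingers":1},{"x":0.003,"y":0.003,"z":0.075,"ax":0,"ay":0,"az":-0.3,"fingers":1},{"x":0.003,"y":0.003,"z":0.1,"ax":0,"ay":0,"az":-0.3,"fingers":1},{"x":0.003,"y":0.003,"z":0.1,"ax":0,"ay":0,"az":-0.3,"fingers":1}]'

```text
time_s: 2.55
position: [0.4533, -0.277, 0.0982]
ee_rot: [-1.805, -2.561, -0.001]
force: [-0.1, -0.0, -0.7]
finger_gap: 0.0854
finger_force: 0.0
```

```bash
cat > go.py <<'E'
from station import arm
from h import *
import sys
def rel(x,y,z):
    s=arm.state();r=R.from_rotvec(s["ee_rot"]);Y=r.as_matrix()
    print(round(s["time_s"],2),"pos",np.round(s["position"],4).tolist(),"yaw",round(np.degrees(np.arctan2(Y[1,1],Y[0,1])),2),"zax",np.round(Y[:,2],4).tolist(),"F",np.round(s["force"],2).tolist(),"gap",round(s["finger_gap"],4),"ff",round(float(np.max(s["finger_force"])),1))
    print("to go (tool)",np.round(r.inv().apply(np.array([x,y,z])-s["position"]),4).tolist())
if __name__=="__main__": rel(*map(float,sys.argv[1:4]))
E
python3 go.py .4532 -.2841 .049
```

```text
2.55 pos [0.4533, -0.277, 0.0982] yaw 19.64 zax [-0.0063, 0.0054, -1.0] F [-0.12, -0.02, -0.7] gap 0.0854 ff 0.0
to go (tool) [-0.007, -0.0023, 0.0491]
```

Request:
step_arm --moves '[{"x":0,"y":0,"z":0.0,"ax":0,"ay":0,"az":0,"fingers":1},{"x":0,"y":0,"z":0.0,"ax":0,"ay":0,"az":0,"fingers":1}]'

```text
time_s: 2.75
position: [0.4563, -0.2813, 0.1029]
ee_rot: [1.811, 2.564, 0.001]
force: [-0.2, -0.1, -0.5]
finger_gap: 0.0854
finger_force: 0.0
```

```bash
python3 go.py .4532 -.2841 .049
```

```text
2.75 pos [0.4563, -0.2813, 0.1029] yaw 19.54 zax [0.0027, -0.001, -1.0] F [-0.24, -0.11, -0.45] gap 0.0854 ff 0.0
to go (tool) [-0.0015, -0.004, 0.0539]
```

Request:
step_arm --moves '[{"x":-0.001,"y":-0.003,"z":0.018,"ax":0,"ay":0,"az":0,"fingers":1},{"x":-0.001,"y":-0.003,"z":0.036,"ax":0,"ay":0,"az":0,"fingers":1},{"x":-0.001,"y":-0.003,"z":0.052,"ax":0,"ay":0,"az":0,"fingers":1},{"x":-0.001,"y":-0.003,"z":0.052,"ax":0,"ay":0,"az":0,"fingers":1},{"x":-0.001,"y":-0.003,"z":0.052,"ax":0,"ay":0,"az":0,"fingers":1}]'

```text
time_s: 3.25
position: [0.4535, -0.2835, 0.0505]
ee_rot: [1.812, 2.564, 0.0]
force: [0.0, -0.1, 0.6]
finger_gap: 0.0856
finger_force: 0.0
```

```bash
python3 go.py .4532 -.2841 .049
```

```text
3.25 pos [0.4535, -0.2835, 0.0505] yaw 19.5 zax [0.0018, -0.0009, -1.0] F [0.04, -0.09, 0.56] gap 0.0856 ff 0.0
to go (tool) [-0.0004, -0.0005, 0.0015]
```

Positioned. Close the fingers.

Request:
step_arm --moves '[{"x":0,"y":0,"z":0.001,"ax":0,"ay":0,"az":0,"fingers":0},{"x":0,"y":0,"z":0.001,"ax":0,"ay":0,"az":0,"fingers":0},{"x":0,"y":0,"z":0.001,"ax":0,"ay":0,"az":0,"fingers":0},{"x":0,"y":0,"z":0.001,"ax":0,"ay":0,"az":0,"fingers":0},{"x":0,"y":0,"z":0.001,"ax":0,"ay":0,"az":0,"fingers":0}]'

```text
time_s: 3.75
position: [0.4528, -0.2831, 0.0486]
ee_rot: [1.813, 2.565, 0.0]
force: [-2.8, 1.9, 4.8]
finger_gap: 0.0135
finger_force: 58.4
```

```bash
python3 go.py .4532 -.2841 .049
```

```text
3.75 pos [0.4528, -0.2831, 0.0486] yaw 19.5 zax [0.0004, -0.0, -1.0] F [-2.83, 1.88, 4.78] gap 0.0135 ff 58.4
to go (tool) [-0.0011, -0.0, -0.0004]
```

Request:
step_arm --moves '[{"x":0,"y":0,"z":-0.008,"ax":0,"ay":0,"az":0,"fingers":0},{"x":0,"y":0,"z":-0.025,"ax":0,"ay":0,"az":0,"fingers":0},{"x":0,"y":0,"z":-0.06,"ax":0,"ay":0,"az":0,"fingers":0},{"x":0,"y":0,"z":-0.105,"ax":0,"ay":0,"az":0,"fingers":0},{"x":0,"y":0,"z":-0.15,"ax":0,"ay":0,"az":0,"fingers":0}]'

```text
time_s: 4.25
position: [0.452, -0.2828, 0.1999]
ee_rot: [-1.813, -2.564, 0.001]
force: [1.1, -0.3, -0.5]
finger_gap: 0.0134
finger_force: 58.4
```

```bash
python3 - <<'E'
from go import *
a=np.array
p=arm.camera_params("top")
f=cast(p,a([(332,45),(457,52),(560,62),(684,70)])/3+[105,245]-.3,.132)
# bin tops: outer rims, knobs measured; others
g=lambda q:cast(p,a(q)/3+[105,245]-.3,.11)
K=g([(70,132),(253,146),(235,321),(50,307)]);B=g([(297,148),(486,161),(470,338),(281,325)]);D=g([(522,164),(708,176),(698,353),(513,341)])
show(K.mean(0));show(B.mean(0));show(D.mean(0))
yd=(f[0]+f[1]-f[2]-f[3]);print("shelf yaw",np.degrees(np.arctan2(yd[1],yd[0]))-90, "bins", [np.degrees(np.arctan2(*(X[0]+X[3]-X[1]-X[2])[[1,0]]))-90 for X in(K,B,D)])
show(cast(p,a([(58,30),(752,77)])/3+[105,245]-.3,.08));show(cast(p,a([(58,50),(752,97)])/3+[105,245]-.3,.08))
rel(.55,.2,.2)
cv2.imwrite("pics/s1.png",arm.get_image("side")[:,:,::-1]);cv2.imwrite("pics/t1.png",arm.get_image("top")[:,:,::-1])
E
```

```text
[0.4686, 0.2059, 0.11]
[0.462, 0.0749, 0.11]
[0.4556, -0.0533, 0.11]
shelf yaw -3.2674890350747603 bins [np.float64(-3.1163500259339116), np.float64(-2.812713326142074), np.float64(-2.684751939942842)]
[[0.5823, 0.2785, 0.08], [0.5625, -0.1358, 0.08]]
[[0.5703, 0.2776, 0.08], [0.5506, -0.1359, 0.08]]
4.25 pos [0.452, -0.2828, 0.1999] yaw 19.46 zax [-0.0011, 0.0004, -1.0] F [1.07, -0.27, -0.54] gap 0.0134 ff 58.4
to go (tool) [0.4226, 0.2533, -0.0001]
```

View pics/s1.png

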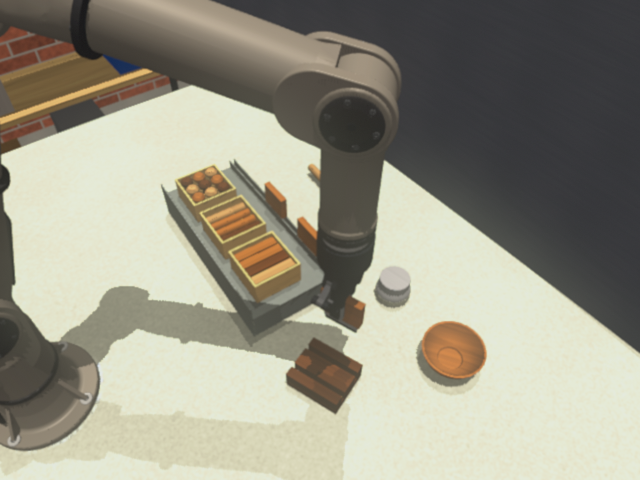

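The holder is in the grip, and the block and bystanders are undisturbed. Next I carry it over the channel.

Request:
step_arm --moves '[{"x":0.038,"y":0.025,"z":0,"ax":0,"ay":0,"az":4.4,"fingers":0},{"x":0.076,"y":0.05,"z":0,"ax":0,"ay":0,"az":8.8,"fingers":0},{"x":0.114,"y":0.075,"z":0,"ax":0,"ay":0,"az":13.2,"fingers":0},{"x":0.152,"y":0.1,"z":0,"ax":0,"ay":0,"az":17.6,"fingers":0},{"x":0.19,"y":0.125,"z":0,"ax":0,"ay":0,"az":22.2,"fingers":0}]'

```text
time_s: 4.85
position: [0.5069, -0.0604, 0.1981]
ee_rot: [-2.277, -2.164, -0.0]
force: [1.4, -0.3, -1.1]
finger_gap: 0.0133
finger_force: 58.4
```

```bash
python3 go.py .5735 .2006 .2
```

```text
4.85 pos [0.5069, -0.0604, 0.1981] yaw -2.91 zax [-0.0003, 0.0005, -1.0] F [1.38, -0.27, -1.15] gap 0.0133 ff 58.4
to go (tool) [0.264, 0.0533, -0.0018]
```

Request:
step_arm --moves '[{"x":0.045,"y":0.009,"z":0,"ax":0,"ay":0,"az":0,"fingers":0},{"x":0.092,"y":0.018,"z":0,"ax":0,"ay":0,"az":0,"fingers":0},{"x":0.14,"y":0.028,"z":0,"ax":0,"ay":0,"az":0,"fingers":0},{"x":0.187,"y":0.038,"z":0,"ax":0,"ay":0,"az":0,"fingers":0},{"x":0.23,"y":0.046,"z":0,"ax":0,"ay":0,"az":0,"fingers":0}]'

```text
time_s: 5.35
position: [0.5637, 0.1682, 0.1978]
ee_rot: [-2.271, -2.169, 0.0]
force: [0.6, -0.3, 0.3]
finger_gap: 0.0131
finger_force: 58.4
```

Request:
step_arm --moves '[{"x":0.02,"y":0.004,"z":0,"ax":0,"ay":0,"az":0,"fingers":0},{"x":0.03,"y":0.006,"z":0,"ax":0,"ay":0,"az":0,"fingers":0},{"x":0.03,"y":0.006,"z":0,"ax":0,"ay":0,"az":0,"fingers":0},{"x":0.03,"y":0.006,"z":0,"ax":0,"ay":0,"az":0,"fingers":0}]'

```text
time_s: 5.75
position: [0.5713, 0.1925, 0.1983]
ee_rot: [2.276, 2.164, -0.002]
force: [0.0, -1.0, -1.8]
finger_gap: 0.0134
finger_force: 58.4
```

```bash
python3 - <<'E'
from go import *
import json
rel(.5735,.2006,.2)
p=arm.camera_params("wrist");im=arm.get_image("wrist");cv2.imwrite("pics/w2.png",im[:,:,::-1])
json.dump({k:np.array(v).tolist() for k,v in p.items()},open("w2.json","w"))
rel(.5735,.2006,.2)
E
```

```text
5.75 pos [0.5713, 0.1925, 0.1983] yaw -2.88 zax [-0.0003, -0.0018, -1.0] F [0.01, -1.03, -1.77] gap 0.0134 ff 58.4
to go (tool) [0.0082, 0.0018, -0.0017]
5.8 pos [0.5714, 0.192, 0.1986] yaw -2.94 zax [-0.0, -0.0014, -1.0] F [0.35, 0.85, -0.98] gap 0.0133 ff 58.4
to go (tool) [0.0087, 0.0017, -0.0015]
```

View pics/w2.png

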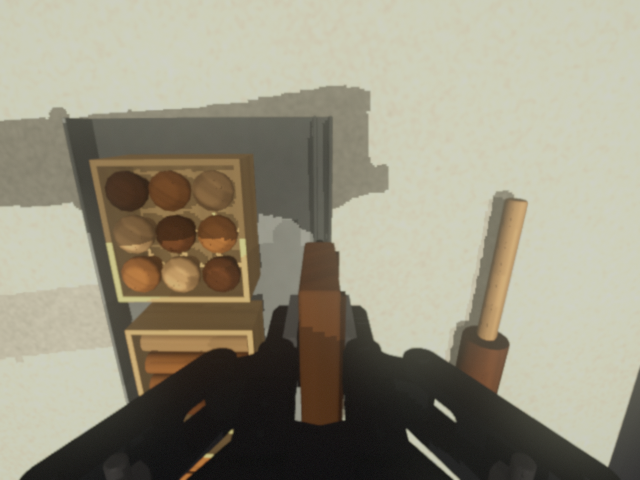

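The view shows the knob bin rim at corners (91,162), (241,157), (249,299) and (119,301). The channel lines run near x = 310–332 over rows 117–240, and the held holder's top face spans roughly (300–342, 290–422).

```bash
python3 - <<'E'
from h import *
import json
im=cv2.imread("pics/w2.png"); g=cv2.cvtColor(im,6).astype(int)
for r in (130,160,190,225): print(r,g[r-2:r+3,300:342].mean(0).astype(int).tolist())
for r in (300,340,380,410): print(r,im[r-1:r+2,290:352,2].mean(0).astype(int).tolist())
print("col320",g[275:300,318:324].mean(1).astype(int).tolist(),g[412:432,318:324].mean(1).astype(int).tolist())
big=np.hstack([cv2.resize(im[140:320,80:270],None,fx=3,fy=3)[:, :],])
cv2.imwrite("pics/c3.png",big)
E
```

```text
130 [97, 97, 96, 96, 96, 96, 97, 97, 95, 91, 82, 83, 91, 92, 95, 96, 92, 92, 98, 98, 99, 98, 93, 83, 80, 79, 80, 80, 82, 89, 95, 97, 110, 129, 134, 135, 135, 135, 135, 135, 135, 134]
160 [92, 92, 92, 92, 92, 92, 92, 87, 76, 71, 71, 73, 75, 83, 90, 92, 88, 88, 93, 94, 94, 94, 89, 78, 75, 75, 74, 73, 75, 85, 91, 96, 110, 126, 131, 131, 131, 131, 131, 132, 133, 133]
190 [91, 92, 91, 92, 91, 91, 91, 91, 86, 76, 73, 73, 73, 79, 88, 91, 87, 87, 93, 95, 96, 95, 91, 82, 77, 76, 76, 74, 78, 89, 94, 102, 118, 130, 133, 132, 132, 132, 132, 132, 132, 132]
225 [93, 94, 94, 94, 94, 94, 94, 94, 94, 90, 80, 76, 76, 79, 88, 93, 92, 90, 95, 97, 98, 98, 97, 93, 84, 81, 81, 81, 86, 95, 108, 151, 191, 199, 199, 200, 200, 200, 200, 201, 200, 200]
300 [84, 77, 76, 76, 76, 77, 77, 78, 87, 100, 106, 111, 113, 115, 115, 115, 116, 116, 115, 116, 115, 116, 116, 116, 114, 115, 115, 114, 113, 114, 113, 113, 112, 113, 113, 114, 114, 114, 114, 114, 115, 114, 115, 115, 115, 116, 115, 113, 110, 106, 97, 86, 82, 83, 84, 85, 88, 91, 95, 121, 166, 197]
340 [64, 72, 77, 81, 81, 78, 68, 47, 47, 64, 79, 84, 85, 86, 87, 86,
[... 186 characters left out ...]
80 [25, 26, 24, 25, 26, 27, 29, 32, 32, 41, 61, 76, 81, 82, 83, 84, 84, 84, 83, 83, 84, 84, 85, 84, 84, 84, 84, 83, 83, 82, 82, 81, 81, 81, 81, 81, 81, 80, 80, 80, 81, 80, 81, 80, 80, 79, 79, 77, 70, 59, 52, 46, 39, 32, 30, 32, 32, 32, 30, 33, 32, 34]
410 [22, 21, 23, 25, 49, 100, 139, 148, 149, 147, 136, 98, 77, 80, 81, 82, 81, 82, 82, 83, 84, 83, 83, 83, 83, 83, 82, 81, 82, 81, 80, 80, 80, 80, 80, 79, 79, 80, 80, 80, 79, 79, 78, 78, 78, 77, 75, 70, 61, 51, 49, 62, 94, 114, 94, 52, 27, 24, 22, 24, 26, 24]
col320 [70, 70, 70, 71, 71, 71, 72, 72, 73, 72, 72, 71, 71, 71, 72, 76, 81, 84, 85, 85, 86, 86, 87, 86, 86] [56, 56, 56, 56, 56, 56, 56, 55, 56, 56, 55, 54, 47, 31, 22, 20, 20, 20, 20, 19]
```

View pics/c3.png

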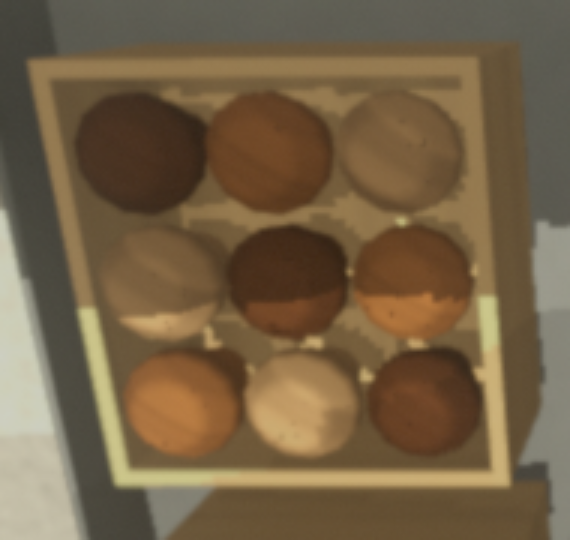

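```bash
python3 - <<'E'
from h import *
import json
p=json.load(open("w2.json"))
def line(uv):
    q=cast(p,uv,.08); k=np.polyfit(q[:,1],q[:,0],1); print("yaw",-np.degrees(np.arctan(k[0])),"x@.2006",np.polyval(k,.2006))
line([(332.2,130),(331.9,160),(331.7,190),(331,225)])
line([(328.9,130),(328.7,160),(328.4,190),(328.6,225)])
line([(316.6,130),(316.6,160),(316.6,190),(317,225)])
line([(311.7,130),(313,160),(313.3,190),(313.7,225)])
c=np.array([(28,60),(479,57),(511,486),(116,487)])/3+[80,140]-.33
b=cast(p,c,.11);show(b);m=b.mean(0);show(m)
d=b[0]+b[1]-b[2]-b[3];yaw=np.degrees(np.arctan2(d[1],d[0]))-90
print(yaw,np.linalg.norm(d)/2,np.linalg.norm(b[1]+b[2]-b[0]-b[3])/2)
# right edge check: bin front edge -> bin centre
show(m+.105*np.array([np.cos(np.radians(-2.75)),np.sin(np.radians(-2.75)),0]))
# held holder, top face at z
h=cast(p,[(298.5,292),(341,292),(338.5,424),(301,424)],.1986+.0434);show(h);show(h.mean(0))
yd=h[0]+h[1]-h[2]-h[3];print(np.linalg.norm(yd)/2,np.linalg.norm(h[1]-h[0]))
E
```

```text
yaw -3.0033799873685827 x@.2006 0.5804297540136238
yaw -2.653601913478041 x@.2006 0.5783725183436608
yaw -2.836071197220102 x@.2006 0.5692324622582238
yaw -2.143090498948944 x@.2006 0.5668753033879125
[[0.4215, 0.2639, 0.11], [0.5215, 0.2589, 0.11], [0.5164, 0.1539, 0.11], [0.4161, 0.1585, 0.11]]
[0.4689, 0.2088, 0.11]
-2.86778486562892 0.1053341008046622 0.10030777395506432
[0.5737, 0.2038, 0.11]
[[0.5658, 0.2259, 0.242], [0.5793, 0.2252, 0.242], [0.5768, 0.1707, 0.242], [0.5628, 0.1715, 0.242]]
[0.5712, 0.1983, 0.242]
0.054554758211006325 0.013572096601872037
```

Request:
step_arm --moves '[{"x":0.006,"y":0.0005,"z":0.0,"ax":0,"ay":0,"az":0,"fingers":0},{"x":0.013,"y":0.001,"z":0.03,"ax":0,"ay":0,"az":0,"fingers":0},{"x":0.013,"y":0.001,"z":0.06,"ax":0,"ay":0,"az":0,"fingers":0},{"x":0.013,"y":0.001,"z":0.08,"ax":0,"ay":0,"az":0,"fingers":0},{"x":0.013,"y":0.001,"z":0.08,"ax":0,"ay":0,"az":0,"fingers":0}]'

```text
time_s: 6.3
position: [0.5703, 0.207, 0.1152]
ee_rot: [-2.273, -2.164, 0.01]
force: [-0.2, 0.6, -0.8]
finger_gap: 0.0133
finger_force: 58.5
```

Request:
step_arm --moves '[{"x":0,"y":0,"z":0,"ax":0,"ay":0,"az":0,"fingers":0},{"x":0,"y":0,"z":0,"ax":0,"ay":0,"az":0,"fingers":0},{"x":0,"y":0,"z":0,"ax":0,"ay":0,"az":0,"fingers":0}]'

```text
time_s: 6.6
position: [0.5742, 0.2079, 0.1201]
ee_rot: [2.273, 2.167, 0.005]
force: [0.3, 0.1, -0.5]
finger_gap: 0.0133
finger_force: 58.5
```

```bash
python3 - <<'E'
from go import *
import json
p=arm.camera_params("wrist");im=arm.get_image("wrist")[:,:,::-1];cv2.imwrite("pics/w3.png",im)
json.dump({k:np.array(v).tolist() for k,v in p.items()},open("w3.json","w"))
rel(.5732,.205,.1156)
cv2.imwrite("pics/c4.png",cv2.resize(im[90:310,230:430],None,fx=2.7,fy=2.7,interpolation=cv2.INTER_CUBIC))
E
```

```text
6.65 pos [0.574, 0.208, 0.1198] yaw -2.72 zax [0.0026, 0.001, -1.0] F [-0.72, 0.09, -0.81] gap 0.0133 ff 58.5
to go (tool) [-0.003, -0.0006, 0.0042]
```

View pics/c4.png

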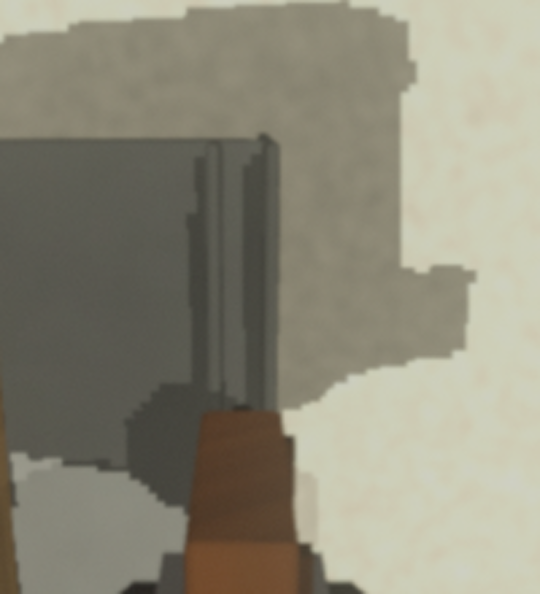

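```bash
python3 - <<'E'
from h import *
import json
p=json.load(open("w3.json"));im=cv2.imread("pics/w3.png")
g=cv2.cvtColor(im,6).astype(int)
for r in (150,185,215,235): print(r,g[r-2:r+3,300:340].mean(0).astype(int).tolist())
for r in (246,252): print(r,im[r-1:r+2,298:342,2].mean(0).astype(int).tolist())
e=lambda uv,z:cast(p,np.array(uv)/2.7+[230,90]-.3,z)
h=e([(201,412),(281,412)],.1112);show(h)
h=e([(187,543),(298,543)],.1632);show(h)
show(e([(206,160),(206,390),(278,160),(278,390)],.08))
E
```

```text
150 [92, 87, 78, 74, 74, 76, 81, 87, 91, 91, 85, 78, 83, 91, 94, 94, 94, 94, 94, 92, 89, 86, 83, 77, 75, 75, 74, 73, 77, 85, 90, 91, 92, 105, 128, 133, 133, 133, 133, 132]
185 [71, 68, 68, 67, 67, 68, 71, 81, 88, 89, 86, 80, 81, 87, 89, 89, 89, 90, 89, 84, 73, 71, 70, 70, 71, 70, 69, 68, 78, 85, 89, 89, 92, 109, 126, 130, 130, 131, 131, 130]
215 [83, 72, 68, 68, 68, 68, 72, 79, 85, 88, 86, 79, 78, 86, 90, 91, 91, 91, 92, 92, 86, 76, 72, 72, 72, 72, 69, 70, 81, 87, 90, 92, 102, 123, 130, 130, 130, 130, 130, 130]
235 [68, 67, 68, 68, 68, 69, 70, 73, 76, 78, 77, 72, 68, 75, 85, 87, 88, 90, 91, 91, 87, 76, 74, 73, 73, 72, 71, 73, 83, 89, 92, 94, 106, 124, 128, 129, 129, 129, 129, 129]
246 [70, 70, 70, 70, 69, 72, 75, 80, 83, 86, 86, 86, 87, 87, 87, 87, 87, 87, 87, 87, 87, 88, 88, 88, 88, 88, 88, 89, 89, 89, 89, 89, 89, 89, 90, 103, 145, 187, 200, 202, 202, 202, 202, 202]
252 [70, 70, 70, 70, 71, 74, 79, 81, 83, 85, 85, 85, 85, 85, 87, 87, 87, 88, 89, 89, 89, 89, 90, 90, 90, 89, 90, 90, 90, 90, 90, 89, 90, 90, 91, 91, 93, 94, 96, 100, 126, 168, 197, 202]
[[0.5682, 0.2407, 0.1112], [0.582, 0.24, 0.1112]]
[[0.5686, 0.2414, 0.1632], [0.5818, 0.2407, 0.1632]]
[[0.5705, 0.281, 0.08], [0.5677, 0.2352, 0.08], [0.5842, 0.2803, 0.08], [0.5825, 0.2344, 0.08]]
```

Request:
step_arm --moves '[{"x":-0.0025,"y":0,"z":0.003,"ax":0,"ay":0,"az":0,"fingers":0},{"x":-0.0025,"y":0,"z":0.006,"ax":0,"ay":0,"az":0,"fingers":0},{"x":-0.0025,"y":0,"z":0.009,"ax":0,"ay":0,"az":0,"fingers":0},{"x":-0.0025,"y":0,"z":0.012,"ax":0,"ay":0,"az":0,"fingers":0},{"x":-0.0025,"y":0,"z":0.012,"ax":0,"ay":0,"az":0,"fingers":0}]'

```text
time_s: 7.15
position: [0.5724, 0.2055, 0.1056]
ee_rot: [-2.273, -2.168, 0.002]
force: [0.5, -0.7, -0.2]
finger_gap: 0.0136
finger_force: 58.5
```

```bash
python3 go.py .5735 .2055 .0886
```

```text
7.15 pos [0.5724, 0.2055, 0.1056] yaw -2.7 zax [-0.0011, -0.0004, -1.0] F [0.45, -0.73, -0.24] gap 0.0136 ff 58.5
to go (tool) [0.0001, 0.0011, 0.017]
```

Request:
step_arm --moves '[{"x":0,"y":0,"z":0.002,"ax":0,"ay":0,"az":0,"fingers":0},{"x":0,"y":0,"z":0.004,"ax":0,"ay":0,"az":0,"fingers":0},{"x":0,"y":0,"z":0.006,"ax":0,"ay":0,"az":0,"fingers":0},{"x":0,"y":0,"z":0.008,"ax":0,"ay":0,"az":0,"fingers":0},{"x":0,"y":0,"z":0.01,"ax":0,"ay":0,"az":0,"fingers":0}]'

```text
time_s: 7.65
position: [0.573, 0.2055, 0.0962]
ee_rot: [2.273, 2.168, 0.0]
force: [0.4, -0.2, -0.6]
finger_gap: 0.0134
finger_force: 58.5
```

```bash
python3 go.py .5735 .2055 .0886
```

```text
7.65 pos [0.573, 0.2055, 0.0962] yaw -2.71 zax [0.0004, 0.0, -1.0] F [0.36, -0.16, -0.61] gap 0.0134 ff 58.5
to go (tool) [0.0001, 0.0005, 0.0076]
```

Request:
step_arm --moves '[{"x":0,"y":0,"z":0.001,"ax":0,"ay":0,"az":0,"fingers":0},{"x":0,"y":0,"z":0.002,"ax":0,"ay":0,"az":0,"fingers":0},{"x":0,"y":0,"z":0.003,"ax":0,"ay":0,"az":0,"fingers":0},{"x":0,"y":0,"z":0.004,"ax":0,"ay":0,"az":0,"fingers":0},{"x":0,"y":0,"z":0.005,"ax":0,"ay":0,"az":0,"fingers":0}]'

```text
time_s: 8.15
position: [0.573, 0.2055, 0.0914]
ee_rot: [2.273, 2.168, 0.0]
force: [0.1, -0.7, 2.8]
finger_gap: 0.0132
finger_force: 58.8
```

Request:
step_arm --moves '[{"x":0,"y":0,"z":0.0005,"ax":0,"ay":0,"az":0,"fingers":0},{"x":0,"y":0,"z":0.001,"ax":0,"ay":0,"az":0,"fingers":0},{"x":0,"y":0,"z":0.0015,"ax":0,"ay":0,"az":0,"fingers":0},{"x":0,"y":0,"z":0.0015,"ax":0,"ay":0,"az":0,"fingers":0}]'

```text
time_s: 8.55
position: [0.573, 0.2055, 0.0903]
ee_rot: [2.273, 2.168, 0.001]
force: [-0.6, 0.0, 4.6]
finger_gap: 0.0132
finger_force: 59.1
```

Request:
step_arm --moves '[{"x":0,"y":0,"z":0.0005,"ax":0,"ay":0,"az":0,"fingers":0},{"x":0,"y":0,"z":0.001,"ax":0,"ay":0,"az":0,"fingers":0},{"x":0,"y":0,"z":0.0015,"ax":0,"ay":0,"az":0,"fingers":0},{"x":0,"y":0,"z":0.0015,"ax":0,"ay":0,"az":0,"fingers":0}]'

```text
time_s: 8.95
position: [0.573, 0.2055, 0.0889]
ee_rot: [2.273, 2.168, 0.001]
force: [-1.4, -0.5, 6.8]
finger_gap: 0.0136
finger_force: 59.5
```

Request:
step_arm --moves '[{"x":0,"y":0,"z":0.0005,"ax":0,"ay":0,"az":0,"fingers":0},{"x":0,"y":0,"z":0.001,"ax":0,"ay":0,"az":0,"fingers":0},{"x":0,"y":0,"z":0.001,"ax":0,"ay":0,"az":0,"fingers":0}]'

```text
time_s: 9.25
position: [0.5731, 0.2055, 0.0886]
ee_rot: [-2.273, -2.168, -0.001]
force: [-1.8, -1.2, 8.8]
finger_gap: 0.0131
finger_force: 60.0
```

Request:
step_arm --moves '[{"x":0,"y":0,"z":0.0005,"ax":0,"ay":0,"az":0,"fingers":0},{"x":0,"y":0,"z":0.001,"ax":0,"ay":0,"az":0,"fingers":0},{"x":0,"y":0,"z":0.001,"ax":0,"ay":0,"az":0,"fingers":0},{"x":0,"y":0,"z":0.001,"ax":0,"ay":0,"az":0,"fingers":0}]'

```text
time_s: 9.65
position: [0.5731, 0.2055, 0.0886]
ee_rot: [-2.273, -2.168, -0.002]
force: [-4.7, 0.0, 14.0]
finger_gap: 0.0133
finger_force: 60.6
```

Request:
step_arm --moves '[{"x":0,"y":0,"z":0.0005,"ax":0,"ay":0,"az":0,"fingers":0},{"x":0,"y":0,"z":0.001,"ax":0,"ay":0,"az":0,"fingers":0},{"x":0,"y":0,"z":0.001,"ax":0,"ay":0,"az":0,"fingers":0},{"x":0,"y":0,"z":0.001,"ax":0,"ay":0,"az":0,"fingers":0}]'

```text
time_s: 10.05
position: [0.5731, 0.2055, 0.0886]
ee_rot: [-2.273, -2.168, -0.003]
force: [-5.4, -1.2, 18.3]
finger_gap: 0.0135
finger_force: 61.3
```

```bash
python3 - <<'E'
from go import *
import json
p=arm.camera_params("wrist");im=arm.get_image("wrist")[:,:,::-1];cv2.imwrite("pics/w4.png",im)
json.dump({k:np.array(v).tolist() for k,v in p.items()},open("w4.json","w"))
rel(.5735,.2055,.0886)
E
```

```text
10.1 pos [0.5731, 0.2055, 0.0886] yaw -2.7 zax [0.0006, 0.0018, -1.0] F [-5.2, -1.37, 17.46] gap 0.0131 ff 61.3
to go (tool) [-0.0, 0.0004, -0.0]
```

View pics/w4.png

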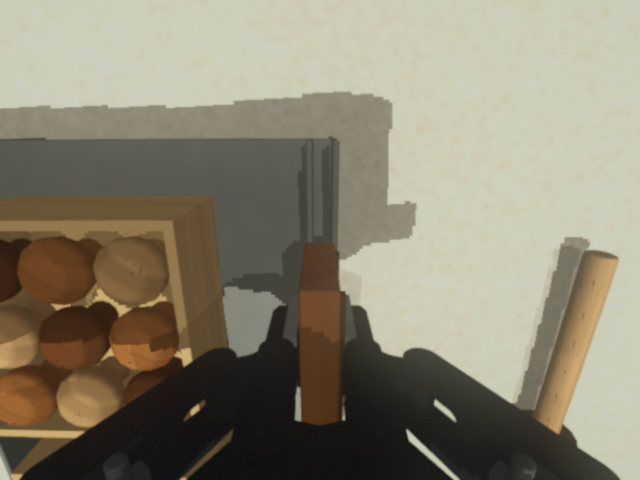

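The holder is seated in the channel. Its end face runs from row 243 at the lip to row 290 at the top, and the bin's front corner is at (170,220). I'll check the centring.

```bash
python3 - <<'E'
from h import *
import json
p=json.load(open("w4.json"))
r=R.from_euler("z",2.8,degrees=True)
f=lambda uv,z:r.apply(cast(p,[uv],z))[0]
b=f((171,220),.11);show(b);show(f((20,220.5),.11))
for uv,z in (((320,243),.08),((320,290.5),.132)):
    h=f(uv,z);show(h);print("bin end-holder end (want .0175)",b[1]-h[1])
E
```

```text
[0.5075, 0.2842, 0.11]
[0.4508, 0.2841, 0.11]
[0.5621, 0.2654, 0.08]
bin end-holder end (want .0175) 0.01877908548925955
[0.562, 0.2666, 0.132]
bin end-holder end (want .0175) 0.017554873463397902
```

```bash
python3 -c "
from station import arm
print(arm.job_done())"
```

```text
the job is handed in; nothing more can be done
None
```

The spare holder is pressed home on the lip in front of the knob bin, about 1 mm off centre at most, with its card facing out. I handed the job in at about 10 s, still gripping it and pressing down with about 17 N; no verdict came back.

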